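Dig the drill battery out from among the finishing supplies and put it on charge

ROBOT

A 6-joint arm with a two-finger parallel gripper is mounted at the origin on the work surface. World frame = base frame: x ahead of the robot, y to its left, z up, the work surface at z = 0. Lengths are in m, angles in rad, forces in N, time in s.
With the tool pointing down it reaches from about 0.4 to 0.925 m from the base axis. Payload 12.5 kg.
Tool frame: the origin (TCP) lies between the finger pads; the fingertips stand 11 mm ahead of it and the grasp point (between the pads) lies 8 mm behind it (env.tcp_to_tips is the distance from the TCP to the fingertips, in m); z points along the fingers, y is the direction in which the jaws open and shut (so a half turn about z gives the same grasp; the last joint's range is limited). The gripper opens to 95 mm and grips with 3 to 60 N. Pads are 20 mm wide; open, the fingers measure 119 mm over their backs; the gripper's body (75 mm by 180 mm) begins 59 mm behind the grasp point.
Start: joints at [1.033, 0.491, 1.559, -0, 1.092, -0.106], TCP at [0.262, 0.568, 0.226] pointing down, gripper open.
Joint ranges: [-3.1, 3.1], [-0.84, 2.19], [0.05, 2.79], [-1.13, 4.28], [0.06, 2.93], [-2.69, 2.69]. Speed limits (rad/s): [2.22, 2.22, 2.79, 3.14, 3.14, 3.14].

INTERFACE

Orientations are given as a unit quaternion [w, x, y, z].
In Python, from bench import env gives the robot as it stands.
- The arm moves only by the tool drive_tool, never from a script. Its argument "rows" is a list of rows, each an object with "dp": the shift along the tool's x, y, z in cm, a list of three; "roll": the turn about the tool's z in rad. A call has 1 to 8 rows; each row shifts and turns the commanded pose from where the row before left it, along the tool's axes as they then stand; what a row does not reach is not made up. A row lasts 1/10 s, in which the tool goes at most 50 mm and 8.59 degrees, less where a joint would pass 70% of its speed; a pose out of reach is approached as far as the arm can. A call with a gripper value outside its range is refused whole. "hand" is the closure, from 0 (fully open) to 1 (shut), set as the call begins (left out, the last holds). The fingers move at their own pace and stop on an object; "newtons" is the grip in N (left out, the last holds). Time passes only in rows, so rows that do not move let the fingers close. It gives the time, the measured TCP pose, the force and the opening at its end, in the units of the state.
- env.sense(): the state, without advancing time (a new reading comes with each control period).
- env.read_camera(name): name is "scene" or "side" or "wrist"; returns a dict with "pixels" (384x512x3 uint8, red, green, blue), "K" (3x3 intrinsics, pixels), "k1" (the pictures are not rectified: a ray, as slopes to the right and down, at radius r is drawn at 1 + k1 r^2 times it, then the intrinsics apply), "T" (4x4, takes a point from camera to world coordinates). Camera axes: x right, y up, looking along -z (the intrinsics and any distortion apply to the point x, -y, -z); pixel columns grow to the right and rows downward; lengths in m; the calibration is good to about 2 mm. A picture is of the moment at which its call begins. There is no depth.
- env.close_job(): hands the job in, once; it reports no verdict.
Trained networks look in a picture, given as the dict that the camera call returned (one of the last four; its "shot" number tells which), for a name from the list of things; names that differ only in an ending like _2 or _b are one class to them, and where a whole thing is asked for, a point or a joint stands for the part that bears it (a point fixed in the world has none). Each returns a list of dicts, best first, with "confidence" (0 to 1); they miss things now and then, are a little off and sometimes report something else, mostly with a low value. They report only what shows in the picture. A call takes as long as a camera call. They do not tell look-alikes from the thing itself.
- env.look_for(picture, target): "uv" ([column, row] in pixels, amid what is visible of it).
The state is a dict: "time_s": time; "joints": joint angles; "qd": joint speeds; "joint_torque": joint torques, N m; "eef_pos": TCP position; "ee_rot": TCP orientation; "wrist_force": force on the tool from outside, world axes, zero at the start; "torque": the same for the moment, N m; "opening": finger opening in m.
Only numpy, scipy, OpenCV 4.12 (cv2) and the standard library are available. Lean on these libraries where they do the work, as an engineer would, in place of code of your own. Each camera call takes 0.05 s, during which the arm holds its last target. There are 200 camera calls.

TASK

The drill's battery pack is hemmed in at the back of the plywood tray by three upright containers: a round tin, a flat-sided can and a glue bottle. First stand all three containers on the dark wooden side board without moving the pack, then set the pack the right way up in the pocket of the charger, and only then put each container back upright on the very spot in the tray where it stood at the start. Never let a container tip over, and leave the tape roll, the cork block and the tape measure where they are.

Things in the scene. Friction and masses are not known exactly. Their poses are not given: they have to be found in the camera images.
- bay: Low plywood tray fixed to the bench, floor x -130 to +70 mm, 246 mm wide (y), floor top 6 mm above the bench; 8 mm walls, 30 mm high, at the back (+x) and both sides, open at the front (-x). Origin on the bench at mid-width, x towards the back wall. The pack starts near the origin; the containers about 72 mm to its +y, 72 mm to its -y and 90 mm in front (-x), in any arrangement.
- board: Dark wooden side board fixed flat on the bench, empty at the start, 240 mm (x) by 200 mm (y) by 12 mm thick; the containers are parked on its top. Origin at the centre of its underside, on the bench.
- cradle: Black battery charger fixed to the bench, 124 mm (x) by 100 mm (y), with a grey rim 37 mm above the bench around a pocket, and a 42 mm high hump with a lamp at its -x end (x -96 to -62 mm). Origin on the bench under the pocket's centre. Pocket floor 30 mm above the origin, 96 mm (x) by 72 mm (y), 7 mm deep: the pack drops in lengthwise, either end first, with 8 mm of play per side.
- pack: Black drill battery pack, about 0.4 kg: block 80 mm (x) by 56 mm (y) by 44 mm high, with a narrower grey contact rail on its top (up to 38 mm wide, total height 54 mm). Origin at the centre of its underside; z up. Grip it across its 56 mm width (y). It stands about 5 to 25 mm from the containers beside it.
- tin: Round steel tin with a pale paper band, 60 mm diameter, 100 mm high, about 0.35 kg. Origin at the centre of its underside; z up.
- can: Flat-sided aluminium can, 60 mm (x) by 44 mm (y), sides 105 mm high, with a small black round screw cap on top (24 mm wide, towards +x, total height 120 mm), about 0.3 kg. Origin at the centre of its underside; z up. At the start its x axis is within about 15 degrees of the tray's.
- bottle: Round white plastic glue bottle, 52 mm diameter and straight up to 100 mm, then a grey tapering nozzle up to 128 mm, about 0.25 kg. Origin at the centre of its underside; z up.
- tape: Bystander: cardboard-brown roll of tape lying flat in a front corner of the tray, 52 mm diameter, 24 mm high. Origin at the centre of its underside.
- cork: Bystander: cork sanding block lying in the other front corner of the tray, 50 x 34 x 24 mm. Origin at the centre of its underside.
- measure: Bystander: yellow tape measure, 52 x 62 x 32 mm high, lying on the bench about 117 mm from the charger's origin along its +x. Origin at the centre of its underside.
Not all that is in view belongs to the job. What is shaped like the pack but red or yellow is not meant.

How it is judged:
By the outcome, as a careful person would: the job done as asked, in the order asked, and still so for the second after the job is handed in, with the robot touching nothing.
It also fails if it takes over 144 s, if anything falls off the work surface, if the arm or the gripper's body presses on something with over 40 N, if the wrist force passes 120 N, or if a joint passes its speed limit or range.

## Working session

There is one attempt and no reset: what is moved stays moved. The work goes in short steps, Python scripts to look and compute and a tool call to move; the robot and the scene stay as the last step left them, time stands still between calls to the robot, and variables do not carry over. Pictures are saved under pics/ and viewed, about 12 in all and at most 16, crops included, and the job is handed in when it is done.

Besides the shell and the picture viewer there is one more tool, called after "Emit:" as name([rows], argument=value, ...), one row to a line, values as JSON. drive_tool: Moves the arm, as the interface text tells. Its arguments: {"type":"object","properties":{"rows":{"type":"array","items":{"type":"object","properties":{"dp":{"type":"array","items":{"type":"number"}},"roll":{"type":"number"}}}},"hand":{"type":"number"},"newtons":{"type":"number"}},"required":["rows"]}

```bash
ls; mkdir -p pics; cat > h.py <<'E'
from bench import env
import numpy as np, cv2
def ray(p,uv):
    K=p["K"];q=np.array([(uv[0]-K[0][2])/K[0][0],(uv[1]-K[1][2])/K[1][1]]);s=q.copy()
    for _ in range(20): s=q/(1+p["k1"]*(s@s))
    T=np.array(p["T"]);return T[:3,3],T[:3,:3]@np.array([s[0],-s[1],-1])
def at(p,uv,z):
    o,d=ray(p,uv);return (o+d*(z-o[2])/d[2])[:2]
def proj(p,P):
    T=np.array(p["T"]);c=T[:3,:3].T@(np.array(P)-T[:3,3]);s=np.array([c[0],-c[1]])/-c[2]
    s=s*(1+p["k1"]*(s@s));K=p["K"];return np.array([s[0]*K[0][0]+K[0][2],s[1]*K[1][1]+K[1][2]])
def save(p,n,sc=1,crop=None):
    im=cv2.cvtColor(p["pixels"],cv2.COLOR_RGB2BGR)
    if crop: im=im[crop[1]:crop[3],crop[0]:crop[2]]
    cv2.imwrite("pics/"+n,cv2.resize(im,None,fx=sc,fy=sc,interpolation=cv2.INTER_CUBIC))
E
python3 - <<'E'
from h import *
s=env.sense();print(s["eef_pos"],s["ee_rot"],s["opening"])
H=dict(bay=.006,board=.012,cradle=.03,pack=.03,tin=.05,can=.055,bottle=.06,tape=.018,cork=.018,measure=.016)
for n in ["scene","side"]:
    p=env.read_camera(n);save(p,n+".png",1.5);print(n,np.round(p["T"],3).tolist(),p["K"],p["k1"])
    for t,z in H.items():
        print(t,[(np.round(r["uv"]).tolist(),round(r["confidence"],2),np.round(at(p,r["uv"],z),3).tolist()) for r in env.look_for(p,t)[:3]])
E
```

```text
pics
[0.26144937 0.56744798 0.22509294] [-1.70683770e-04  2.14255723e-01  9.76777464e-01 -4.92477850e-04] 0.09553343659625832
scene [[-0.453, -0.742, 0.495, 1.05], [0.892, -0.379, 0.247, 0.259], [0.004, 0.553, 0.833, 0.941], [0.0, 0.0, 0.0, 1.0]] [[414.88998927   0.         253.5524349 ]
 [  0.         414.88998927 194.23316527]
 [  0.           0.           1.        ]] -0.053838353484853385
bay [([254.0, 224.0], 0.67, [0.578, 0.024])]
board [([352.0, 264.0], 0.77, [0.571, 0.287])]
cradle [([157.0, 169.0], 0.84, [0.557, -0.285]), ([255.0, 223.0], 0.51, [0.585, 0.03])]
pack [([208.0, 257.0], 0.9, [0.719, -0.026]), ([281.0, 155.0], 0.85, [0.357, -0.003]), ([339.0, 171.0], 0.77, [0.334, 0.164])]
tin [([218.0, 195.0], 0.69, [0.565, -0.085])]
can [([273.0, 218.0], 0.73, [0.564, 0.069])]
bottle [([264.0, 179.0], 0.95, [0.473, -0.001]), ([231.0, 177.0], 0.58, [0.505, -0.079])]
tape [([291.0, 194.0], 0.56, [0.455, 0.073])]
cork [([291.0, 194.0], 0.51, [0.456, 0.073]), ([237.0, 179.0], 0.46, [0.477, -0.079])]
measure [([134.0, 213.0], 0.65, [0.694, -0.267])]
side [[-0.992, 0.094, -0.083, 0.4
[... 324 characters left out ...]
[193.0, 318.0], 0.17, [0.562, 0.302])]
board [([196.0, 320.0], 0.71, [0.555, 0.308]), ([201.0, 132.0], 0.23, [0.685, -0.272])]
cradle [([248.0, 132.0], 0.97, [0.549, -0.259]), ([268.0, 181.0], 0.61, [0.473, -0.05])]
pack [([316.0, 202.0], 0.83, [0.362, 0.009]), ([336.0, 264.0], 0.8, [0.328, 0.175]), ([163.0, 177.0], 0.57, [0.716, -0.028])]
tin [([230.0, 159.0], 0.83, [0.57, -0.094])]
can [([217.0, 200.0], 0.84, [0.568, 0.063]), ([196.0, 321.0], 0.58, [0.546, 0.333])]
bottle [([268.0, 184.0], 0.89, [0.469, -0.001])]
tape [([261.0, 221.0], 0.78, [0.476, 0.072]), ([197.0, 318.0], 0.21, [0.553, 0.308])]
cork [([245.0, 219.0], 0.36, [0.51, 0.071])]
measure [([204.0, 135.0], 0.65, [0.672, -0.25])]
```

View pics/scene.png

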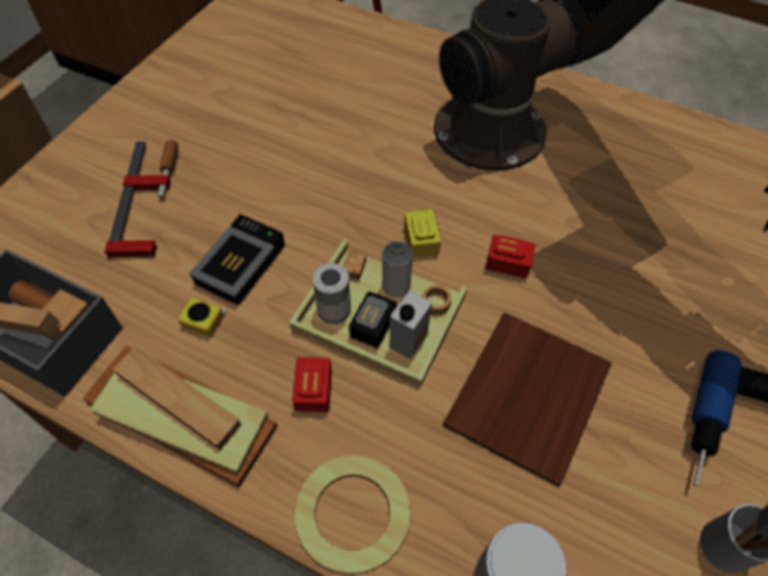

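View pics/side.png

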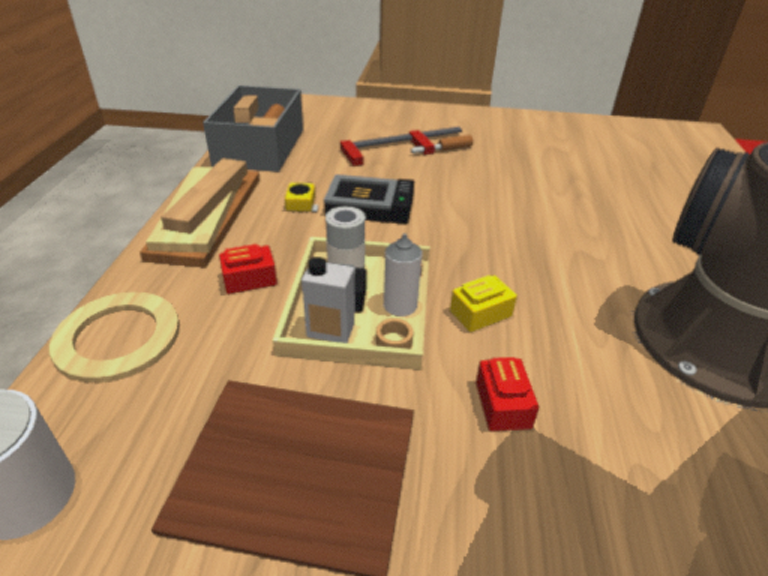

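The scene shows the tin on the -y side of the pack (px 330,292 of the enlarged picture), the can on the +y side (410,325), and the bottle in front (396,270). The pack itself is at (373,315). The board is at (530,395) and the charger at (238,258). I'm moving above the tray for a closer look.

Emit:
drive_tool([
  {"dp":[-3.3,-3,-1.1]},
  {"dp":[-3.3,-3,-1.1]},
  {"dp":[-3.3,-3,-1.1]},
  {"dp":[-3.3,-3,-1.1]},
  {"dp":[-3.3,-3,-1.1]},
  {"dp":[-3.3,-3,-1.1]},
  {"dp":[-3.3,-3,-1.1]},
  {"dp":[-3.3,-3,-1.1]},
])

```text
schema error: expected keys dp, roll
```

Emit:
drive_tool([
  {"dp":[-3.3,-3,-1.1]},
  {"dp":[-3.3,-3,-1.1]},
  {"dp":[-3.3,-3,-1.1]},
  {"dp":[-3.3,-3,-1.1]},
  {"dp":[-3.3,-3,-1.1]},
  {"dp":[-3.3,-3,-1.1]},
  {"dp":[0,0,0]},
  {"dp":[0,0,0]},
])

```text
schema error: expected keys dp, roll
```

```bash
python3 - <<'E'
from h import *
s=env.sense();print(s["eef_pos"],s["ee_rot"],s["joints"])
p=env.read_camera("wrist");save(p,"w1.png",1.5);print(np.round(p["T"],3).tolist())
H=dict(bay=.006,board=.012,cradle=.03,pack=.05,tin=.09,can=.1,bottle=.1,tape=.018,cork=.018)
for t,z in H.items():
  print(t,[(np.round(r["uv"]).tolist(),round(r["confidence"],2),np.round(at(p,r["uv"],z),3).tolist()) for r in env.look_for(p,t)[:3]])
E
```

```text
[0.26153499 0.56765748 0.22565825] [1.21129919e-05 2.14206499e-01 9.76788398e-01 3.55238387e-05] [ 1.03342322e+00  4.90897681e-01  1.55891199e+00 -6.02668815e-07
  1.09170792e+00 -1.05614028e-01]
[[0.419, -0.878, -0.232, 0.196], [0.908, 0.405, 0.107, 0.598], [0.0, -0.256, 0.967, 0.385], [0.0, 0.0, 0.0, 1.0]]
bay []
board []
cradle []
pack []
tin []
can []
bottle []
tape []
cork []
```

View pics/w1.png

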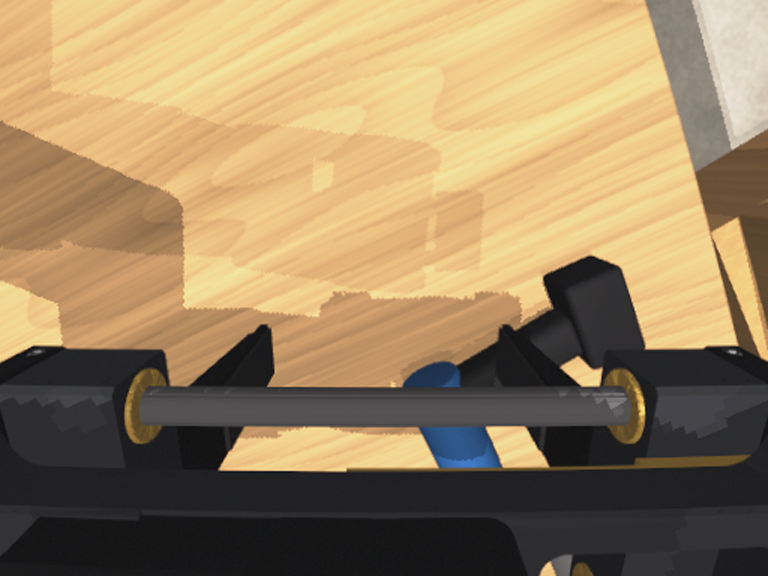

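Emit:
drive_tool([
  {"dp":[-3.9,-2.4,-1.3],"roll":0},
  {"dp":[-3.9,-2.4,-1.3],"roll":0},
  {"dp":[-3.9,-2.4,-1.3],"roll":0},
  {"dp":[-3.9,-2.4,-1.3],"roll":0},
  {"dp":[-3.9,-2.4,-1.3],"roll":0},
  {"dp":[-3.9,-2.4,-1.3],"roll":0},
  {"dp":[-3.9,-2.4,-1.3],"roll":0},
  {"dp":[-3.9,-2.4,-1.3],"roll":0},
])

```text
time_s: 2.4
eef_pos: [0.4652, 0.261, 0.3304]
ee_rot: [0.0, 0.214, 0.977, 0.0]
wrist_force: [0.6, 0.9, -0.2]
opening: 0.095
```

Emit:
drive_tool([
  {"dp":[-3.9,-2.4,-1.3],"roll":0},
  {"dp":[-3.9,-2.4,-1.3],"roll":0},
  {"dp":[-3.9,-2.4,-1.3],"roll":0},
  {"dp":[-3.9,-2.4,-1.3],"roll":0},
  {"dp":[-3.9,-2.4,-1.3],"roll":0},
  {"dp":[-3.9,-2.4,-1.3],"roll":0},
  {"dp":[-3.9,-2.4,-1.3],"roll":0},
  {"dp":[0,0,0],"roll":-0.14},
])

```text
time_s: 3.2
eef_pos: [0.6444, -0.0086, 0.4209]
ee_rot: [0.001, 0.147, 0.989, -0.0]
wrist_force: [0.2, 0.5, -0.5]
opening: 0.0955
```

Emit:
drive_tool([
  {"dp":[0,0,0],"roll":-0.14},
  {"dp":[0,0,0],"roll":-0.14},
  {"dp":[0,0,0],"roll":0},
  {"dp":[0,0,0],"roll":0},
])

```text
time_s: 3.6
eef_pos: [0.6421, -0.0041, 0.4206]
ee_rot: [-0.0, 0.008, 1.0, 0.0]
wrist_force: [0.4, -0.2, -0.1]
opening: 0.0949
```

```bash
python3 - <<'E'
from h import *
s=env.sense();print(s["eef_pos"],s["ee_rot"],s["joints"])
p=env.read_camera("wrist");save(p,"w2.png",1.5);np.savez("w2.npz",**{k:p[k] for k in("pixels","K","k1","T")})
H=dict(bay=.006,board=.012,cradle=.03,pack=.05,tin=.106,can=.111,bottle=.1,tape=.018,cork=.018)
for t,z in H.items():
  print(t,[(np.round(r["uv"]).tolist(),round(r["confidence"],2),np.round(at(p,r["uv"],z),3).tolist()) for r in env.look_for(p,t)[:3]])
E
```

```text
[ 0.64214103 -0.00410067  0.42062126] [-1.43257640e-05  7.94450625e-03  9.99968441e-01  4.11384159e-05] [-1.09222418e-01  4.01359213e-01  1.19936747e+00  7.89937137e-05
  1.54090279e+00 -1.66413193e+00]
bay [([254.0, 86.0], 0.77, [0.514, -0.006]), ([258.0, 111.0], 0.26, [0.56, -0.0])]
board [([406.0, 108.0], 0.58, [0.557, 0.284])]
cradle [([111.0, 109.0], 0.64, [0.549, -0.272])]
pack [([257.0, 110.0], 0.81, [0.559, -0.001]), ([261.0, 1.0], 0.77, [0.385, 0.007]), ([246.0, 191.0], 0.57, [0.707, -0.024])]
tin [([210.0, 115.0], 0.73, [0.566, -0.076])]
can [([301.0, 108.0], 0.83, [0.558, 0.067])]
bottle [([259.0, 53.0], 0.75, [0.474, 0.003])]
tape [([309.0, 54.0], 0.87, [0.461, 0.094])]
cork [([211.0, 61.0], 0.56, [0.47, -0.083])]
```

View pics/w2.png

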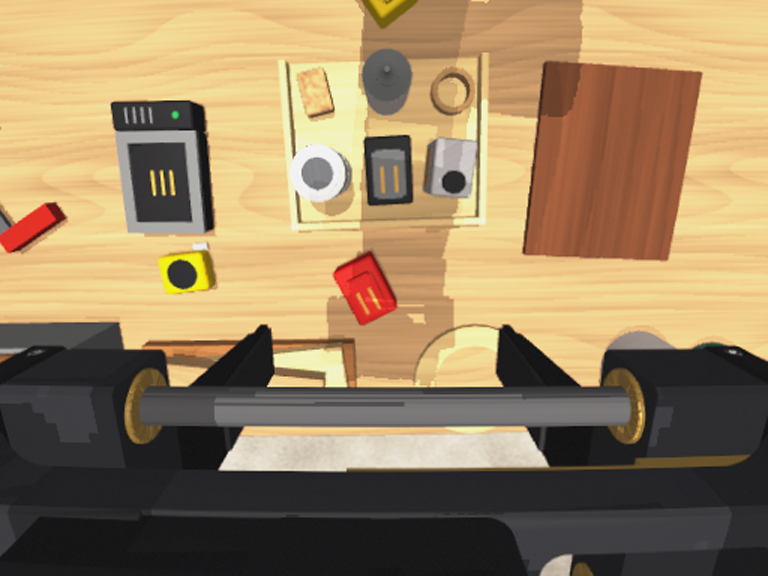

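The view from above shows the tin (318,173), pack (388,170), can (452,167), bottle (387,80), board (612,160) and charger (162,165). Nothing has moved. Next I'll enlarge it to measure.

```bash
python3 - <<'E'
from h import *
p=dict(np.load("w2.npz"))
save(p,"w2a.png",5,(185,30,330,150));save(p,"w2b.png",5,(65,55,155,165))
E
```

```text
(no output)
```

View pics/w2a.png

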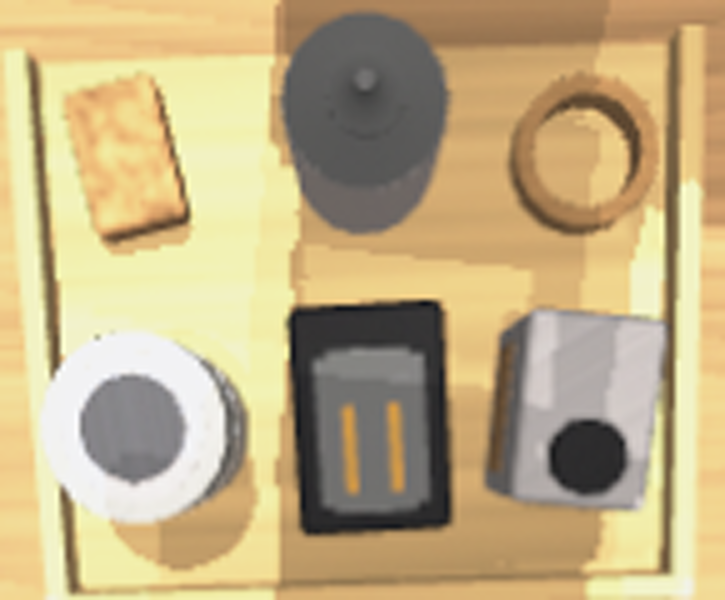

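View pics/w2b.png

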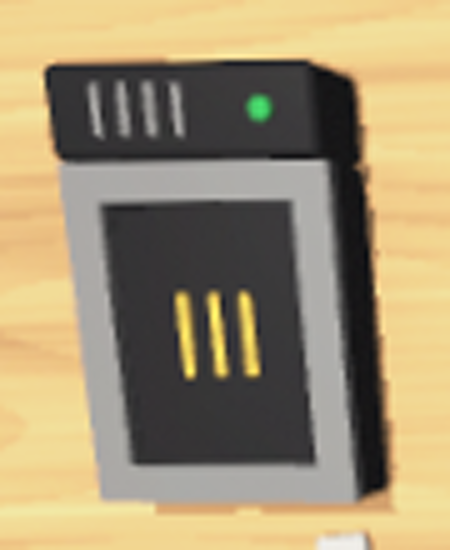

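```bash
python3 - <<'E'
from h import *
p=dict(np.load("w2.npz"))
f=lambda x,y,z,o: at(p,((x+.5)/5-.5+o[0],(y+.5)/5-.5+o[1]),z)
A=(185,30);B=(65,55)
print("tin",f(136,427,.106,A), "edges",f(42,427,.106,A),f(230,427,.106,A),f(136,332,.106,A),f(136,522,.106,A))
print("bot tip",f(365,77,.134,A),"sh",f(365,100,.106,A),f(282,100,.106,A),f(448,100,.106,A))
def quad(pts,z,o,n):
    P=np.array([f(x,y,z,o) for x,y in pts]);c=P.mean(0)
    l=(P[3]+P[2]-P[0]-P[1])/2; w=(P[1]+P[2]-P[0]-P[3])/2
    print(n,c.round(4),"len",np.linalg.norm(l).round(4),"yaw",np.degrees(np.arctan2(l[1],l[0])).round(1),"wid",np.linalg.norm(w).round(4),"yaw",np.degrees(np.arctan2(-w[0],w[1])).round(1))
quad([(537,309),(665,322),(640,508),(513,497)],.111,A,"can")
print("cap",f(588,456,.126,A))
quad([(290,308),(441,300),(452,525),(303,533)],.050,A,"pack")
quad([(101,205),(290,201),(316,465),(132,465)],.037,B,"pocket")
quad([(62,165),(330,160),(360,498),(103,500)],.037,B,"rim")
g=lambda u,v,z: at(p,(u/1.5,v/1.5),z)
print("board",[g(u,v,.012).round(3).tolist() for u,v in((545,62),(701,72),(667,260),(525,253))])
print("tray in back",f(75,590,.006,A),f(670,575,.006,A),f(40,60,.006,A),f(668,45,.006,A))
E
```

```text
tin [ 0.56625057 -0.07353118] edges [ 0.56562402 -0.10359044] [ 0.5668279  -0.04354909] [ 0.53724801 -0.0720396 ] [ 0.59607402 -0.07509457]
bot tip [0.47056864 0.00077882] sh [0.47080899 0.00091614] [ 0.47037226 -0.02428585] [0.47118228 0.02612154]
can [0.5635 0.0699] len 0.0573 yaw -6.6 wid 0.0405 yaw -5.9
cap [0.57731063 0.06759814]
pack [0.5643 0.0021] len 0.0778 yaw 2.3 wid 0.0534 yaw 2.0
pocket [ 0.5732 -0.2808] len 0.0951 yaw -1.4 wid 0.0711 yaw -1.1
rim [ 0.5727 -0.2794] len 0.1221 yaw -1.5 wid 0.1 yaw -0.9
board [[0.438, 0.194], [0.448, 0.393], [0.686, 0.381], [0.674, 0.184]]
tray in back [ 0.62756593 -0.11597505] [0.62547583 0.11979756] [ 0.43357222 -0.11715152] [0.43223451 0.11287555]
```

Emit:
drive_tool([
  {"dp":[1.6,1.46,3.6],"roll":0},
  {"dp":[1.6,1.46,3.6],"roll":0},
  {"dp":[1.6,1.46,3.6],"roll":0},
  {"dp":[1.6,1.46,3.6],"roll":0},
  {"dp":[1.6,1.46,3.6],"roll":0},
  {"dp":[0,0,0],"roll":0.095},
  {"dp":[0,0,0],"roll":0},
  {"dp":[0,0,0],"roll":0},
])

```text
time_s: 4.9
eef_pos: [0.5637, 0.0697, 0.2413]
ee_rot: [0.001, 0.052, 0.999, 0.0]
wrist_force: [-0.4, 0.0, -0.7]
opening: 0.0952
```

```bash
cat >> h.py <<'E'
from scipy.spatial.transform import Rotation as Ro
def go(x,y,z,jaw=None):
    "print tool-axis shift in cm to world point, after rolling the jaw axis to angle jaw (deg from +y)"
    s=env.sense();w,a,b,c=s["ee_rot"];R=Ro.from_quat([a,b,c,w]).as_matrix()
    cur=np.degrees(np.arctan2(-R[0,1],R[1,1]));roll=0
    if jaw is not None: roll=-np.radians(jaw-cur)
    d=(np.array([x,y,z])-s["eef_pos"])*100
    R2=R@Ro.from_euler("z",roll).as_matrix()
    print("t",s["time_s"],"jaw",cur.round(2),"roll",round(roll,4),"shift after roll",(R2.T@d).round(2),"before roll",(R.T@d).round(2))
E
python3 - <<'E'
from h import *
go(.5635,.0699,.083,-6.3)
p=env.read_camera("wrist");save(p,"w3.png",1.5);print(np.round(p["T"],3).tolist())
for t,z in dict(can=.111,tin=.106,bottle=.106,pack=.05).items():
  print(t,[(np.round(r["uv"]).tolist(),round(r["confidence"],2),np.round(at(p,r["uv"],z),3).tolist()) for r in env.look_for(p,t)[:3]])
E
```

```text
t 4.9 jaw -6.0 roll 0.0053 shift after roll [4.000e-02 1.000e-02 1.583e+01] before roll [4.000e-02 1.000e-02 1.583e+01]
[[0.105, -0.961, -0.256, 0.492], [0.994, 0.101, 0.027, 0.077], [0.0, -0.257, 0.966, 0.4], [0.0, 0.0, 0.0, 1.0]]
can [([258.0, 181.0], 0.72, [0.556, 0.072])]
tin [([134.0, 195.0], 0.77, [0.559, -0.061])]
bottle [([182.0, 102.0], 0.78, [0.471, 0.006])]
pack [([206.0, 290.0], 0.9, [0.717, -0.017]), ([184.0, 15.0], 0.88, [0.375, 0.01]), ([203.0, 178.0], 0.62, [0.558, 0.004])]
```

View pics/w3.png

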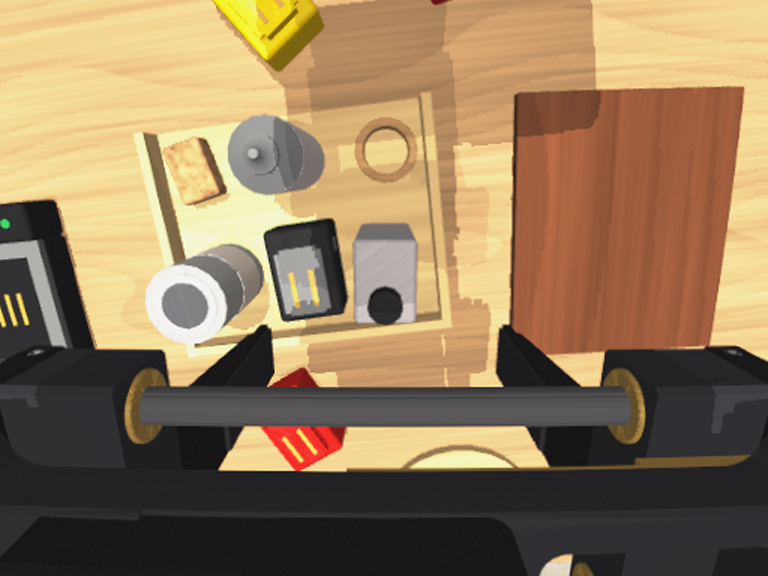

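The can sits square between the fingers, with its centre column at 385 and the finger midpoint also at 385. Now I'll lower and grip.

Emit:
drive_tool([
  {"dp":[0,0,4],"roll":0.005},
  {"dp":[0,0,4],"roll":0},
  {"dp":[0,0,4],"roll":0},
  {"dp":[0,0,3],"roll":0},
  {"dp":[0,0,0.8],"roll":0},
  {"dp":[0,0,0],"roll":0},
  {"dp":[0,0,0],"roll":0},
  {"dp":[0,0,0],"roll":0},
])

```text
time_s: 5.95
eef_pos: [0.5639, 0.0698, 0.0843]
ee_rot: [0.001, 0.056, 0.998, 0.0]
wrist_force: [-0.1, -0.2, 0.9]
opening: 0.095
```

Emit:
drive_tool([
  {"dp":[0,0,0],"roll":0},
  {"dp":[0,0,0],"roll":0},
  {"dp":[0,0,0],"roll":0},
  {"dp":[0,0,0],"roll":0},
  {"dp":[0,0,0],"roll":0},
  {"dp":[0,0,0],"roll":0},
  {"dp":[0,0,0],"roll":0},
  {"dp":[0,0,0],"roll":0},
], hand=0.7, newtons=25)

```text
time_s: 6.75
eef_pos: [0.5631, 0.0698, 0.0826]
ee_rot: [0.0, 0.056, 0.998, 0.0]
wrist_force: [0.4, -0.1, 0.8]
opening: 0.0436
```

```bash
python3 - <<'E'
from h import *
s=env.sense();print(s["eef_pos"],s["opening"]);go(.64,.29,.25)
E
```

```text
[0.56308927 0.06983251 0.08259955] 0.043589444282674195
t 6.75 jaw -6.4 roll 0 shift after roll [ -5.19  22.74 -16.74] before roll [ -5.19  22.74 -16.74]
```

Emit:
drive_tool([
  {"dp":[0,0,-2],"roll":0},
  {"dp":[0,0,-4],"roll":0},
  {"dp":[0,0,-4.5],"roll":0},
  {"dp":[-0.4,2,-4],"roll":0},
  {"dp":[-1,4,-2.2],"roll":0},
  {"dp":[-1,4.5,0],"roll":0},
  {"dp":[-1,4.5,0],"roll":0},
  {"dp":[-1,4.2,0],"roll":0},
])

```text
time_s: 7.55
eef_pos: [0.6282, 0.2576, 0.2493]
ee_rot: [-0.0, 0.056, 0.998, -0.0]
wrist_force: [0.8, -0.5, -3.3]
opening: 0.044
```

Emit:
drive_tool([
  {"dp":[-0.8,3.5,0],"roll":0},
  {"dp":[0,0,3],"roll":0},
  {"dp":[0,0,4],"roll":0},
  {"dp":[0,0,4],"roll":0},
  {"dp":[0,0,3],"roll":0},
  {"dp":[0,0,1.2],"roll":0},
  {"dp":[0,0,0],"roll":0},
  {"dp":[0,0,0],"roll":0},
])

```text
time_s: 8.35
eef_pos: [0.6407, 0.2898, 0.0989]
ee_rot: [0.001, 0.056, 0.998, 0.0]
wrist_force: [0.4, -0.3, -2.5]
opening: 0.0437
```

Emit:
drive_tool([
  {"dp":[0,0,0.5],"roll":0},
  {"dp":[0,0,0.3],"roll":0},
  {"dp":[0,0,0.15],"roll":0},
  {"dp":[0,0,0.1],"roll":0},
  {"dp":[0,0,0],"roll":0},
])

```text
time_s: 8.85
eef_pos: [0.6403, 0.2897, 0.0886]
ee_rot: [0.001, 0.056, 0.998, 0.0]
wrist_force: [-2.1, -1.6, 6.2]
opening: 0.0443
```

Contact is confirmed: the wrist force went from -2.5 to +6 N. Now I'll release and rise.

Emit:
drive_tool([
  {"dp":[0,0,0],"roll":0},
  {"dp":[0,0,0],"roll":0},
  {"dp":[0,0,0],"roll":0},
  {"dp":[0,0,0],"roll":0},
  {"dp":[0,0,-2],"roll":0},
  {"dp":[0,0,-4],"roll":0},
  {"dp":[0,0,-4],"roll":0},
  {"dp":[0,0,-3.5],"roll":0},
], hand=0)

```text
time_s: 9.65
eef_pos: [0.6401, 0.2896, 0.2242]
ee_rot: [0.0, 0.056, 0.998, 0.0]
wrist_force: [-0.3, 0.7, 1.1]
opening: 0.0944
```

```bash
python3 - <<'E'
from h import *
print(env.sense()["opening"]);go(.5663,-.0735,.225,0)
E
```

```text
0.09443296739172705
t 9.65 jaw -6.4 roll -0.1118 shift after roll [  7.38 -36.31  -0.1 ] before roll [  3.29 -36.91  -0.1 ]
```

Emit:
drive_tool([
  {"dp":[0,0,-0.5],"roll":-0.112},
  {"dp":[0.9,-4.5,0],"roll":0},
  {"dp":[0.9,-4.5,0],"roll":0},
  {"dp":[0.9,-4.5,0],"roll":0},
  {"dp":[0.9,-4.5,0],"roll":0},
  {"dp":[0.9,-4.5,0],"roll":0},
  {"dp":[0.9,-4.5,0],"roll":0},
  {"dp":[0.9,-4.5,0],"roll":0},
])

```text
time_s: 10.45
eef_pos: [0.5765, -0.0271, 0.2273]
ee_rot: [0.0, -0.0, 1.0, 0.0]
wrist_force: [1.9, -0.0, 0.3]
opening: 0.0953
```

Emit:
drive_tool([
  {"dp":[1.1,-4.8,0],"roll":0},
  {"dp":[0,0,0],"roll":0},
  {"dp":[0,0,0],"roll":0},
])

```text
time_s: 10.75
eef_pos: [0.566, -0.0743, 0.2272]
ee_rot: [0.0, 0.001, 1.0, 0.0]
wrist_force: [0.2, 0.8, -0.4]
opening: 0.0952
```

```bash
python3 - <<'E'
from h import *
go(.5663,-.0735,.081,0)
p=env.read_camera("wrist");save(p,"w4.png",1.5)
for n,P in dict(tinC=(.5663,-.0735,.106),e1=(.5663,-.1035,.106),e2=(.5663,-.0435,.106),f=(.5363,-.0735,.106),b=(.5963,-.0735,.106)).items(): print(n,(proj(p,P)*1.5).round(1))
E
```

```text
t 10.75 jaw -0.13 roll -0.0022 shift after roll [-0.03  0.08 14.62] before roll [-0.03  0.08 14.62]
tinC [385.5 286.2]
e1 [340.7 286.3]
e2 [430.3 286.1]
f [385.4 241.6]
b [385.6 328.5]
```

View pics/w4.png

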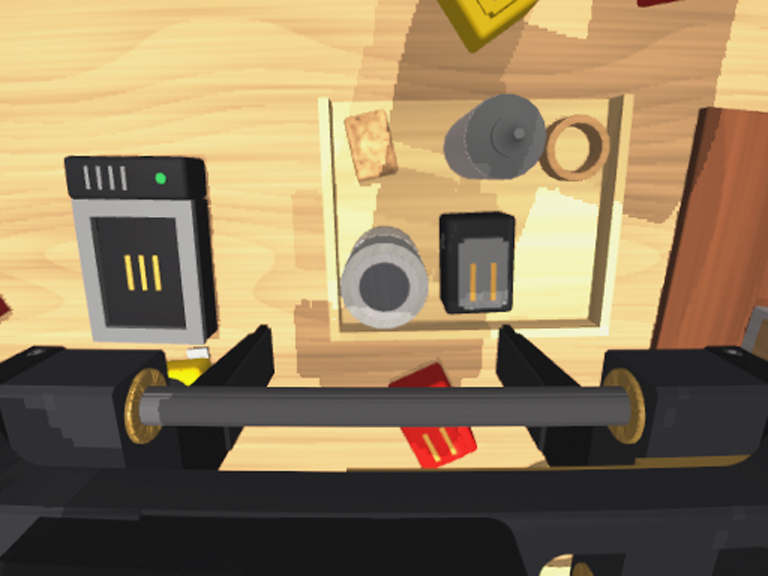

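The tin top is centred at about (385,286), and the prediction was (385.5,286).

Emit:
drive_tool([
  {"dp":[0,0,4],"roll":0},
  {"dp":[0,0,4],"roll":0},
  {"dp":[0,0,3.5],"roll":0},
  {"dp":[0,0,2.3],"roll":0},
  {"dp":[0,0,0.8],"roll":0},
  {"dp":[0,0,0],"roll":0},
  {"dp":[0,0,0],"roll":0},
  {"dp":[0,0,0],"roll":0},
])

```text
time_s: 11.6
eef_pos: [0.5668, -0.0732, 0.0825]
ee_rot: [0.001, -0.0, 1.0, -0.0]
wrist_force: [-1.8, -0.3, -0.1]
opening: 0.0949
```

Emit:
drive_tool([
  {"dp":[0,0,0],"roll":0},
  {"dp":[0,0,0],"roll":0},
  {"dp":[0,0,0],"roll":0},
  {"dp":[0,0,0],"roll":0},
  {"dp":[0,0,0],"roll":0},
  {"dp":[0,0,0],"roll":0},
  {"dp":[0,0,0],"roll":0},
  {"dp":[0,0,0],"roll":0},
], hand=0.6)

```text
time_s: 12.4
eef_pos: [0.5663, -0.0736, 0.0812]
ee_rot: [0.0, -0.0, 1.0, -0.0]
wrist_force: [0.4, -2.0, 1.1]
opening: 0.0596
```

```bash
python3 - <<'E'
from h import *
s=env.sense();print(s["eef_pos"],s["opening"]);go(.56,.29,.25)
E
```

```text
[ 0.56625024 -0.07357365  0.08120987] 0.05959011679179508
t 12.4 jaw 0.01 roll 0 shift after roll [  0.61  36.36 -16.88] before roll [  0.61  36.36 -16.88]
```

Emit:
drive_tool([
  {"dp":[0,0,-2],"roll":0},
  {"dp":[0,0,-4],"roll":0},
  {"dp":[0,0,-4.5],"roll":0},
  {"dp":[0,1,-4],"roll":0},
  {"dp":[0,3,-2.4],"roll":0},
  {"dp":[0.1,4.5,0],"roll":0},
  {"dp":[0.1,4.6,0],"roll":0},
  {"dp":[0.1,4.6,0],"roll":0},
])

```text
time_s: 13.2
eef_pos: [0.5623, 0.1052, 0.2497]
ee_rot: [-0.001, 0.0, 1.0, 0.0]
wrist_force: [1.1, -0.2, -5.5]
opening: 0.0597
```

Emit:
drive_tool([
  {"dp":[0.1,4.6,0],"roll":0},
  {"dp":[0.1,4.6,0],"roll":0},
  {"dp":[0.1,4.6,0],"roll":0},
  {"dp":[0,3.5,0],"roll":0},
  {"dp":[0,1.3,1],"roll":0},
  {"dp":[0,0,4],"roll":0},
  {"dp":[0,0,4],"roll":0},
  {"dp":[0,0,4],"roll":0},
])

```text
time_s: 14.0
eef_pos: [0.5594, 0.2891, 0.118]
ee_rot: [-0.001, -0.0, 1.0, -0.0]
wrist_force: [0.6, 0.1, -4.8]
opening: 0.06
```

Emit:
drive_tool([
  {"dp":[0,0,2],"roll":0},
  {"dp":[0,0,0],"roll":0},
  {"dp":[0,0,0],"roll":0},
])

```text
time_s: 14.3
eef_pos: [0.5601, 0.2892, 0.1002]
ee_rot: [-0.0, 0.0, 1.0, -0.0]
wrist_force: [0.5, -0.1, -2.8]
opening: 0.0598
```

Now lowering the last 13 mm until it touches, then releasing.

Emit:
drive_tool([
  {"dp":[0,0,0.6],"roll":0},
  {"dp":[0,0,0.4],"roll":0},
  {"dp":[0,0,0.2],"roll":0},
  {"dp":[0,0,0.1],"roll":0},
  {"dp":[0,0,0.05],"roll":0},
  {"dp":[0,0,0],"roll":0},
])

```text
time_s: 14.9
eef_pos: [0.5602, 0.2896, 0.0872]
ee_rot: [0.0, -0.0, 1.0, 0.0]
wrist_force: [-1.2, -0.6, 0.4]
opening: 0.0591
```

Emit:
drive_tool([
  {"dp":[0,0,0],"roll":0},
  {"dp":[0,0,0],"roll":0},
  {"dp":[0,0,0],"roll":0},
  {"dp":[0,0,0],"roll":0},
  {"dp":[0,0,-2],"roll":0},
  {"dp":[0,0,-4],"roll":0},
  {"dp":[0,0,-4],"roll":0},
  {"dp":[0,0,-4],"roll":0},
], hand=0)

```text
time_s: 15.7
eef_pos: [0.5599, 0.2895, 0.2282]
ee_rot: [-0.0, -0.0, 1.0, 0.0]
wrist_force: [0.1, -0.2, -0.0]
opening: 0.095
```

```bash
python3 - <<'E'
from h import *
print(env.sense()["opening"]);go(.4708,.001,.225,0)
E
```

```text
0.09498917618777081
t 15.7 jaw 0.01 roll 0.0002 shift after roll [  8.91 -28.85   0.32] before roll [  8.91 -28.85   0.32]
```

Emit:
drive_tool([
  {"dp":[1.4,-4.5,0],"roll":0},
  {"dp":[1.4,-4.5,0],"roll":0},
  {"dp":[1.4,-4.5,0],"roll":0},
  {"dp":[1.4,-4.5,0],"roll":0},
  {"dp":[1.4,-4.5,0],"roll":0},
  {"dp":[1.4,-4.5,0],"roll":0},
  {"dp":[0.5,-1.85,0],"roll":0},
  {"dp":[0,0,0],"roll":0},
])

```text
time_s: 16.5
eef_pos: [0.4707, -0.0009, 0.2269]
ee_rot: [0.0, 0.001, 1.0, -0.0]
wrist_force: [-0.2, 0.8, -0.3]
opening: 0.095
```

Emit:
drive_tool([
  {"dp":[0,0,0],"roll":0},
])

```text
time_s: 16.6
eef_pos: [0.4714, 0.0011, 0.2268]
ee_rot: [0.0, 0.0, 1.0, 0.0]
wrist_force: [-0.2, 0.1, -0.4]
opening: 0.0954
```

```bash
python3 - <<'E'
from h import *
go(.4708,.001,.081,0)
p=env.read_camera("wrist");save(p,"w5.png",1.5)
for n,P in dict(tip=(.4708,.001,.134),e1=(.4708,-.025,.106),e2=(.4708,.027,.106)).items(): print(n,(proj(p,P)*1.5).round(1))
E
```

```text
t 16.6 jaw -0.05 roll -0.0009 shift after roll [ 0.06 -0.02 14.58] before roll [ 0.06 -0.02 14.58]
tip [384.1 296.5]
e1 [345.1 285.2]
e2 [423.  285.1]
```

View pics/w5.png

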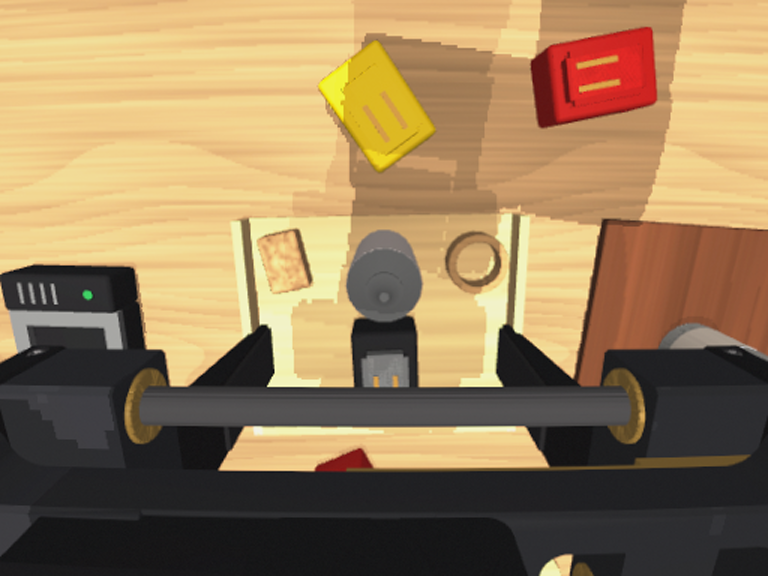

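The bottle nozzle is at (384,296), as predicted. Lowering to grip.

Emit:
drive_tool([
  {"dp":[0,0,4],"roll":0},
  {"dp":[0,0,4],"roll":0},
  {"dp":[0,0,3.5],"roll":0},
  {"dp":[0,0,2.3],"roll":0},
  {"dp":[0,0,0.6],"roll":0},
  {"dp":[0,0,0],"roll":0},
  {"dp":[0,0,0],"roll":0},
  {"dp":[0,0,0],"roll":0},
])

```text
time_s: 17.45
eef_pos: [0.4718, 0.0012, 0.0838]
ee_rot: [0.001, -0.0, 1.0, -0.0]
wrist_force: [-0.2, 0.2, 0.2]
opening: 0.0949
```

Emit:
drive_tool([
  {"dp":[0,0,0],"roll":0},
  {"dp":[0,0,0],"roll":0},
  {"dp":[0,0,0],"roll":0},
  {"dp":[0,0,0],"roll":0},
  {"dp":[0,0,0],"roll":0},
  {"dp":[0,0,0],"roll":0},
  {"dp":[0,0,0],"roll":0},
  {"dp":[0,0,0],"roll":0},
], hand=0.65)

```text
time_s: 18.25
eef_pos: [0.4711, 0.0011, 0.0826]
ee_rot: [0.0, -0.0, 1.0, 0.0]
wrist_force: [0.8, -1.0, -0.4]
opening: 0.0516
```

```bash
python3 - <<'E'
from h import *
s=env.sense();print(s["eef_pos"],s["opening"]);go(.48,.29,.25)
E
```

```text
[0.47114003 0.00105547 0.08260404] 0.051586833835998075
t 18.25 jaw 0.01 roll 0 shift after roll [ -0.89  28.9  -16.74] before roll [ -0.89  28.9  -16.74]
```

Emit:
drive_tool([
  {"dp":[0,0,-2],"roll":0},
  {"dp":[0,0,-4],"roll":0},
  {"dp":[0,0,-4.5],"roll":0},
  {"dp":[0,1,-4],"roll":0},
  {"dp":[-0.2,3,-2.2],"roll":0},
  {"dp":[-0.2,4.5,0],"roll":0},
  {"dp":[-0.2,4.6,0],"roll":0},
  {"dp":[-0.2,4.6,0],"roll":0},
])

```text
time_s: 19.05
eef_pos: [0.4787, 0.1797, 0.2498]
ee_rot: [0.0, 0.0, 1.0, 0.0]
wrist_force: [0.7, -0.2, -2.7]
opening: 0.0516
```

Emit:
drive_tool([
  {"dp":[-0.1,4.6,0],"roll":0},
  {"dp":[0,4.6,0],"roll":0},
  {"dp":[0,2,0],"roll":0},
  {"dp":[0,0,3],"roll":0},
  {"dp":[0,0,4],"roll":0},
  {"dp":[0,0,4],"roll":0},
  {"dp":[0,0,3],"roll":0},
  {"dp":[0,0,1.2],"roll":0},
])

```text
time_s: 19.85
eef_pos: [0.4788, 0.2895, 0.0948]
ee_rot: [-0.002, -0.0, 1.0, -0.001]
wrist_force: [-0.3, -0.1, -1.8]
opening: 0.0517
```

Emit:
drive_tool([
  {"dp":[0,0,0],"roll":0},
  {"dp":[0,0,0],"roll":0},
])

```text
time_s: 20.05
eef_pos: [0.4806, 0.2903, 0.0987]
ee_rot: [0.001, -0.0, 1.0, 0.0]
wrist_force: [0.9, -0.7, -1.3]
opening: 0.0518
```

Emit:
drive_tool([
  {"dp":[0,0,0.4],"roll":0},
  {"dp":[0,0,0.3],"roll":0},
  {"dp":[0,0,0.2],"roll":0},
  {"dp":[0,0,0.1],"roll":0},
  {"dp":[0,0,0.05],"roll":0},
  {"dp":[0,0,0],"roll":0},
])

```text
time_s: 20.65
eef_pos: [0.4804, 0.2901, 0.0885]
ee_rot: [0.001, -0.0, 1.0, 0.0]
wrist_force: [-3.2, -1.5, 12.7]
opening: 0.0517
```

Emit:
drive_tool([
  {"dp":[0,0,0],"roll":0},
  {"dp":[0,0,0],"roll":0},
  {"dp":[0,0,0],"roll":0},
  {"dp":[0,0,0],"roll":0},
  {"dp":[0,0,-2],"roll":0},
  {"dp":[0,0,-4],"roll":0},
  {"dp":[0,0,-4],"roll":0},
  {"dp":[0,0,-4],"roll":0},
], hand=0)

```text
time_s: 21.45
eef_pos: [0.4798, 0.29, 0.2285]
ee_rot: [-0.0, -0.0, 1.0, -0.0]
wrist_force: [0.5, 0.1, -0.3]
opening: 0.0951
```

```bash
python3 - <<'E'
from h import *
print(env.sense()["opening"]);go(.5643,.0021,.225,2.1)
E
```

```text
0.09514676186214488
t 21.45 jaw 0.01 roll -0.0365 shift after roll [ -7.39 -29.08   0.35] before roll [ -8.44 -28.79   0.35]
```

Emit:
drive_tool([
  {"dp":[0,0,0],"roll":-0.0365},
  {"dp":[-1.1,-4.5,0],"roll":0},
  {"dp":[-1.1,-4.5,0],"roll":0},
  {"dp":[-1.1,-4.5,0],"roll":0},
  {"dp":[-1.1,-4.5,0],"roll":0},
  {"dp":[-1.1,-4.5,0],"roll":0},
  {"dp":[-1.1,-4.5,0],"roll":0},
  {"dp":[-0.8,-2.1,0],"roll":0},
])

```text
time_s: 22.25
eef_pos: [0.5652, -0.0013, 0.227]
ee_rot: [0.0, -0.017, 1.0, -0.0]
wrist_force: [0.2, 0.0, 1.0]
opening: 0.0953
```

Emit:
drive_tool([
  {"dp":[0,0,0],"roll":0},
  {"dp":[0,0,0],"roll":0},
])

```text
time_s: 22.45
eef_pos: [0.5645, 0.002, 0.2269]
ee_rot: [-0.0, -0.018, 1.0, 0.0]
wrist_force: [-0.4, 0.6, -0.3]
opening: 0.095
```

```bash
python3 - <<'E'
from h import *
p=env.read_camera("wrist");save(p,"w6.png",1.5);q=env.read_camera("scene")
im=cv2.cvtColor(p["pixels"],cv2.COLOR_RGB2BGR);c=np.array([.5643,.0021]);a=np.radians(2.1)
R=np.array([[np.cos(a),-np.sin(a)],[np.sin(a),np.cos(a)]])
for sx,sy in((-1,-1),(-1,1),(1,1),(1,-1)):
  P=c+R@np.array([.04*sx,.028*sy]);print((proj(p,[*P,.05])*1.5).round(0))
go(.5643,.0021,.035,2.1)
A=cv2.cvtColor(q["pixels"],cv2.COLOR_RGB2BGR)[120:330,170:430]
A=cv2.resize(A,None,fx=1.7,fy=1.7);B=cv2.resize(im[60:250,:],None,fx=1.4,fy=1.4)
w=800;C=np.zeros((A.shape[0]+B.shape[0],w,3),np.uint8);C[:A.shape[0],:A.shape[1]]=A;C[A.shape[0]:,:min(w,B.shape[1])]=B[:,:w]
print(C.shape);cv2.imwrite("pics/c6.png",C[:600])
E
```

```text
[348. 218.]
[421. 218.]
[419. 316.]
[350. 316.]
t 22.55 jaw 2.16 roll 0.001 shift after roll [-1.000e-02 -1.000e-01  1.921e+01] before roll [-1.000e-02 -1.000e-01  1.921e+01]
(623, 800, 3)
```

View pics/c6.png

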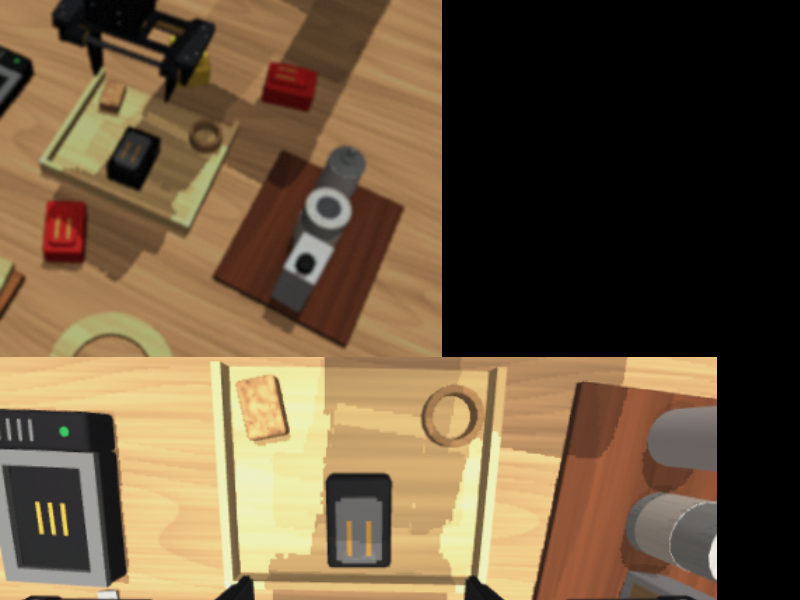

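The three containers stand upright on the board and the pack hasn't moved (columns 350–419, predicted 348–421). Next I'll grip the pack.

Emit:
drive_tool([
  {"dp":[0,0,4.5],"roll":0},
  {"dp":[0,0,4.5],"roll":0},
  {"dp":[0,0,4],"roll":0},
  {"dp":[0,0,3.5],"roll":0},
  {"dp":[0,0,2],"roll":0},
  {"dp":[0,0,0.8],"roll":0},
  {"dp":[0,0,0],"roll":0},
  {"dp":[0,0,0],"roll":0},
])

```text
time_s: 23.35
eef_pos: [0.5652, 0.0025, 0.0352]
ee_rot: [0.001, -0.019, 1.0, -0.0]
wrist_force: [0.0, 0.2, 0.5]
opening: 0.0953
```

Emit:
drive_tool([
  {"dp":[0,0,0],"roll":0},
  {"dp":[0,0,0],"roll":0},
  {"dp":[0,0,0],"roll":0},
  {"dp":[0,0,0],"roll":0},
  {"dp":[0,0,0],"roll":0},
  {"dp":[0,0,0],"roll":0},
  {"dp":[0,0,0],"roll":0},
  {"dp":[0,0,0],"roll":0},
], hand=0.65, newtons=35)

```text
time_s: 24.15
eef_pos: [0.5648, 0.0019, 0.0342]
ee_rot: [0.0, -0.018, 1.0, 0.0]
wrist_force: [-1.3, 0.3, 2.5]
opening: 0.0561
```

Emit:
drive_tool([
  {"dp":[0,0,-2],"roll":0},
  {"dp":[0,0,-4],"roll":0},
  {"dp":[0,0,-4],"roll":0},
  {"dp":[0,0,-2],"roll":0},
  {"dp":[0,0,0],"roll":0},
])

```text
time_s: 24.65
eef_pos: [0.5656, 0.0019, 0.1564]
ee_rot: [0.002, -0.018, 1.0, -0.0]
wrist_force: [-0.4, 0.6, -3.9]
opening: 0.0558
```

```bash
python3 - <<'E'
from h import *
s=env.sense();print(s["eef_pos"],s["opening"]);go(.573,-.280,.153,-1.3)
E
```

```text
[0.56556603 0.00192937 0.15638667] 0.055761298001244866
t 24.65 jaw 2.11 roll 0.0595 shift after roll [ -1.38 -28.17   0.35] before roll [  0.3  -28.2    0.35]
```

Emit:
drive_tool([
  {"dp":[0,0,0],"roll":0.0595},
  {"dp":[-0.2,-4.6,0],"roll":0},
  {"dp":[-0.2,-4.6,0],"roll":0},
  {"dp":[-0.2,-4.6,0],"roll":0},
  {"dp":[-0.2,-4.6,0],"roll":0},
  {"dp":[-0.2,-4.6,0],"roll":0},
  {"dp":[-0.2,-3.6,0],"roll":0},
  {"dp":[-0.2,-1.6,0],"roll":0},
])

```text
time_s: 25.45
eef_pos: [0.5713, -0.2831, 0.1516]
ee_rot: [-0.001, 0.013, 1.0, 0.001]
wrist_force: [-0.0, 0.1, -4.3]
opening: 0.056
```

Emit:
drive_tool([
  {"dp":[0,0,2],"roll":0},
  {"dp":[0,0,2],"roll":0},
  {"dp":[0,0,0],"roll":0},
  {"dp":[0,0,0],"roll":0},
])

```text
time_s: 25.85
eef_pos: [0.5721, -0.2796, 0.1133]
ee_rot: [-0.001, 0.011, 1.0, 0.001]
wrist_force: [0.0, -0.1, -2.4]
opening: 0.0554
```

```bash
python3 - <<'E'
from h import *
go(.573,-.280,.060,-1.3)
p=env.read_camera("wrist");save(p,"w7.png",1.5)
c=np.array([.573,-.280]);a=np.radians(-1.3)
R=np.array([[np.cos(a),-np.sin(a)],[np.sin(a),np.cos(a)]])
for sx,sy in((-1,-1),(-1,1),(1,1),(1,-1)):
  P=c+R@np.array([.048*sx,.036*sy]);Q=c+R@np.array([.062*sx,.05*sy]);print((proj(p,[*P,.037])*1.5).round(0),(proj(p,[*Q,.037])*1.5).round(0))
E
```

```text
t 25.85 jaw -1.28 roll 0.0004 shift after roll [-0.1  -0.04  5.33] before roll [-0.1  -0.04  5.33]
[317. 222.] [290. 196.]
[450. 222.] [477. 196.]
[444. 384.] [466. 404.]
[323. 384.] [301. 405.]
```

View pics/w7.png

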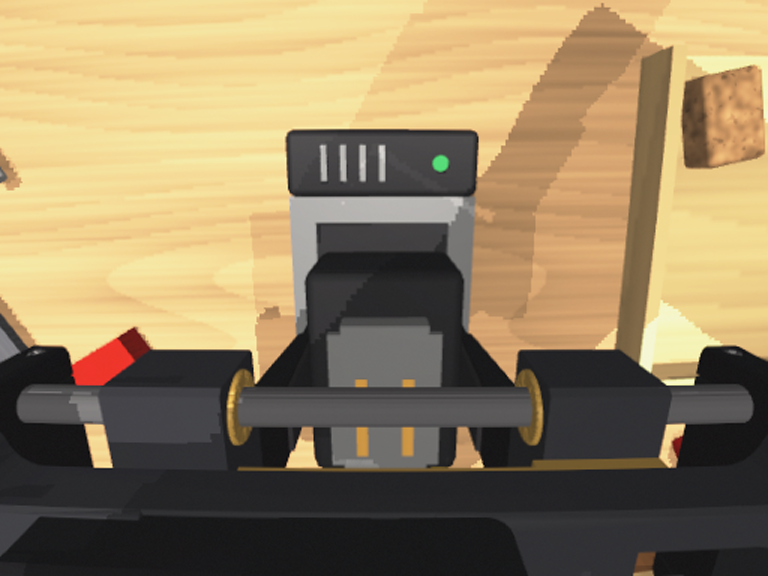

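The pocket edges are at columns 317–447 and row 222, against a predicted 317–450 and 222. The pack is lined up over it, so I'm lowering.

Emit:
drive_tool([
  {"dp":[-0.1,0,2],"roll":0},
  {"dp":[0,0,1.5],"roll":0},
  {"dp":[0,0,0.8],"roll":0},
  {"dp":[0,0,0.5],"roll":0},
  {"dp":[0,0,0.3],"roll":0},
  {"dp":[0,0,0.2],"roll":0},
  {"dp":[0,0,0.1],"roll":0},
  {"dp":[0,0,0],"roll":0},
])

```text
time_s: 26.7
eef_pos: [0.5734, -0.2804, 0.0603]
ee_rot: [0.0, 0.011, 1.0, -0.0]
wrist_force: [-0.6, -0.9, -2.5]
opening: 0.0561
```

Emit:
drive_tool([
  {"dp":[0,0,0.1],"roll":0},
  {"dp":[0,0,0.1],"roll":0},
  {"dp":[0,0,0],"roll":0},
  {"dp":[0,0,0],"roll":0},
])

```text
time_s: 27.1
eef_pos: [0.5734, -0.2803, 0.0582]
ee_rot: [0.0, 0.011, 1.0, -0.0]
wrist_force: [2.0, -0.3, -1.1]
opening: 0.0557
```

Emit:
drive_tool([
  {"dp":[0,0,0.05],"roll":0},
  {"dp":[0,0,0],"roll":0},
])

```text
time_s: 27.3
eef_pos: [0.5734, -0.2803, 0.0582]
ee_rot: [0.0, 0.011, 1.0, -0.0]
wrist_force: [-1.3, 1.1, 4.3]
opening: 0.0558
```

Emit:
drive_tool([
  {"dp":[0,0,0],"roll":0},
  {"dp":[0,0,0],"roll":0},
  {"dp":[0,0,0],"roll":0},
  {"dp":[0,0,0],"roll":0},
  {"dp":[0,0,-2],"roll":0},
  {"dp":[0,0,-4],"roll":0},
  {"dp":[0,0,-4.5],"roll":0},
  {"dp":[0,0,-4.5],"roll":0},
], hand=0)

```text
time_s: 28.1
eef_pos: [0.573, -0.2801, 0.209]
ee_rot: [-0.0, 0.011, 1.0, 0.0]
wrist_force: [0.6, 0.5, -0.2]
opening: 0.0951
```

Emit:
drive_tool([
  {"dp":[0,0,-2],"roll":0},
  {"dp":[0,0,0],"roll":0},
  {"dp":[0,0,0],"roll":0},
])

```text
time_s: 28.4
eef_pos: [0.573, -0.2802, 0.2272]
ee_rot: [-0.0, 0.011, 1.0, 0.0]
wrist_force: [0.2, 0.1, -0.6]
opening: 0.0953
```

```bash
python3 - <<'E'
from h import *
go(.4804,.2901,.25,0)
p=env.read_camera("wrist");save(p,"w8.png",1.5)
c=np.array([.573,-.280]);a=np.radians(-1.3)
R=np.array([[np.cos(a),-np.sin(a)],[np.sin(a),np.cos(a)]])
for sx,sy in((-1,-1),(-1,1),(1,1),(1,-1)):
  P=c+R@np.array([.04*sx,.028*sy]);print((proj(p,[*P,.074])*1.5).round(0),(proj(p,[*P,.081])*1.5).round(0))
E
```

```text
t 28.4 jaw -1.31 roll -0.0228 shift after roll [ 9.26 57.03 -2.27] before roll [10.56 56.8  -2.27]
[345. 221.] [345. 222.]
[423. 221.] [424. 222.]
[421. 326.] [422. 329.]
[348. 326.] [347. 329.]
```

View pics/w8.png

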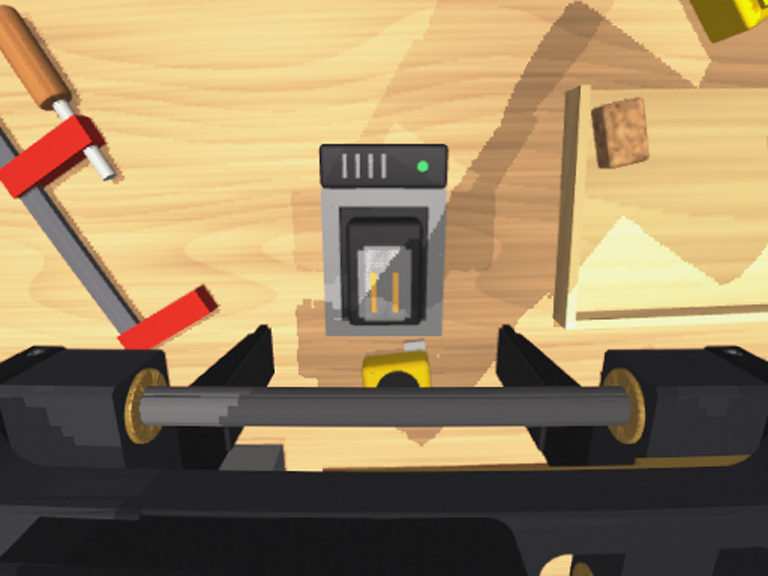

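The pack is seated level in the pocket, at columns 345–425 and rows 217–325. Now I'll return the containers, bottle first.

Emit:
drive_tool([
  {"dp":[0,0,-2.3],"roll":-0.023},
  {"dp":[0.77,4.75,0],"roll":0},
  {"dp":[0.77,4.75,0],"roll":0},
  {"dp":[0.77,4.75,0],"roll":0},
  {"dp":[0.77,4.75,0],"roll":0},
  {"dp":[0.77,4.75,0],"roll":0},
  {"dp":[0.77,4.75,0],"roll":0},
  {"dp":[0.77,4.75,0],"roll":0},
])

```text
time_s: 29.25
eef_pos: [0.5182, 0.0539, 0.2491]
ee_rot: [-0.001, 0.0, 1.0, 0.0]
wrist_force: [-0.1, 1.0, -0.0]
opening: 0.095
```

Emit:
drive_tool([
  {"dp":[0.77,4.75,0],"roll":0},
  {"dp":[0.77,4.75,0],"roll":0},
  {"dp":[0.77,4.75,0],"roll":0},
  {"dp":[0.77,4.75,0],"roll":0},
  {"dp":[0.77,4.75,0],"roll":0},
  {"dp":[0,0,0],"roll":0},
  {"dp":[0,0,0],"roll":0},
  {"dp":[0,0,0],"roll":0},
])

```text
time_s: 30.05
eef_pos: [0.4807, 0.2888, 0.2497]
ee_rot: [-0.001, 0.0, 1.0, -0.0]
wrist_force: [0.7, 0.2, 0.5]
opening: 0.095
```

```bash
python3 - <<'E'
from h import *
go(.4804,.2901,.0885,0)
p=env.read_camera("wrist")
for t,z in dict(can=.117,tin=.112,bottle=.112).items():
  print(t,[(np.round(r["uv"]).tolist(),round(r["confidence"],2),np.round(at(p,r["uv"],z),3).tolist()) for r in env.look_for(p,t)[:2]])
E
```

```text
t 30.05 jaw -0.01 roll -0.0002 shift after roll [ 0.    0.14 16.12] before roll [ 0.    0.14 16.12]
can [([258.0, 297.0], 0.86, [0.611, 0.291])]
tin [([255.0, 236.0], 0.59, [0.537, 0.287])]
bottle [([258.0, 181.0], 0.81, [0.474, 0.29])]
```

Emit:
drive_tool([
  {"dp":[0,0.14,4],"roll":0},
  {"dp":[0,0,4],"roll":0},
  {"dp":[0,0,4],"roll":0},
  {"dp":[0,0,3],"roll":0},
  {"dp":[0,0,1.1],"roll":0},
  {"dp":[0,0,0],"roll":0},
  {"dp":[0,0,0],"roll":0},
  {"dp":[0,0,0],"roll":0},
])

```text
time_s: 31.05
eef_pos: [0.4815, 0.2913, 0.0912]
ee_rot: [0.001, -0.0, 1.0, 0.001]
wrist_force: [0.8, 0.5, -0.3]
opening: 0.0954
```

Emit:
drive_tool([
  {"dp":[0,0,0],"roll":0},
  {"dp":[0,0,0],"roll":0},
  {"dp":[0,0,0],"roll":0},
  {"dp":[0,0,0],"roll":0},
  {"dp":[0,0,0],"roll":0},
  {"dp":[0,0,0],"roll":0},
  {"dp":[0,0,0],"roll":0},
  {"dp":[0,0,0],"roll":0},
], hand=0.65, newtons=25)

```text
time_s: 31.85
eef_pos: [0.4807, 0.2911, 0.0896]
ee_rot: [-0.0, -0.0, 1.0, 0.0]
wrist_force: [0.1, 0.4, -0.4]
opening: 0.052
```

Emit:
drive_tool([
  {"dp":[0,0,-2],"roll":0},
  {"dp":[0,0,-4],"roll":0},
  {"dp":[0,0,-4.5],"roll":0},
  {"dp":[0,0,-4],"roll":0},
  {"dp":[0,-2,-1.6],"roll":0},
  {"dp":[0.1,-4,0],"roll":0},
  {"dp":[0.1,-4.6,0],"roll":0},
  {"dp":[0.1,-4.6,0],"roll":0},
])

```text
time_s: 32.65
eef_pos: [0.4772, 0.1378, 0.2506]
ee_rot: [0.0, -0.001, 1.0, 0.0]
wrist_force: [0.8, -0.4, -1.6]
opening: 0.0516
```

Emit:
drive_tool([
  {"dp":[0.1,-4.6,0],"roll":0},
  {"dp":[0.1,-4.6,0],"roll":0},
  {"dp":[0.1,-3,0],"roll":0},
  {"dp":[0.1,-1.5,0],"roll":0},
  {"dp":[0,0,0],"roll":0},
  {"dp":[0,0,0],"roll":0},
])

```text
time_s: 33.25
eef_pos: [0.4737, 0.0022, 0.2505]
ee_rot: [-0.0, 0.0, 1.0, 0.0]
wrist_force: [-0.5, 0.3, -1.2]
opening: 0.0516
```

```bash
python3 - <<'E'
from h import *
print(env.sense()["opening"]);go(.4711,.0011,.0826,0)
E
```

```text
0.05164664228075351
t 33.25 jaw -0.04 roll -0.0007 shift after roll [ 0.26 -0.11 16.79] before roll [ 0.26 -0.11 16.79]
```

Emit:
drive_tool([
  {"dp":[0.24,-0.1,3],"roll":0},
  {"dp":[0,0,4],"roll":0},
  {"dp":[0,0,4],"roll":0},
  {"dp":[0,0,3.5],"roll":0},
  {"dp":[0,0,1.2],"roll":0},
  {"dp":[0,0,0],"roll":0},
  {"dp":[0,0,0],"roll":0},
  {"dp":[0,0,0],"roll":0},
])

```text
time_s: 34.05
eef_pos: [0.4719, 0.0015, 0.0946]
ee_rot: [0.001, -0.0, 1.0, -0.0]
wrist_force: [-1.0, -0.6, -1.5]
opening: 0.0515
```

```bash
python3 - <<'E'
from h import *
go(.4713,.0011,.0837,0)
E
```

```text
t 34.05 jaw 0.05 roll 0.0008 shift after roll [ 0.07 -0.04  1.09] before roll [ 0.07 -0.04  1.09]
```

Emit:
drive_tool([
  {"dp":[0.03,-0.02,0.4],"roll":0},
  {"dp":[0,0,0.3],"roll":0},
  {"dp":[0,0,0.2],"roll":0},
  {"dp":[0,0,0.1],"roll":0},
  {"dp":[0,0,0],"roll":0},
  {"dp":[0,0,0],"roll":0},
])

```text
time_s: 34.65
eef_pos: [0.4711, 0.0009, 0.0836]
ee_rot: [-0.0, -0.0, 1.0, 0.0]
wrist_force: [0.1, -0.9, -1.4]
opening: 0.0517
```

Emit:
drive_tool([
  {"dp":[0,0,0.1],"roll":0},
  {"dp":[0,0,0],"roll":0},
  {"dp":[0,0,0],"roll":0},
])

```text
time_s: 34.95
eef_pos: [0.4714, 0.0005, 0.0832]
ee_rot: [0.001, -0.0, 1.0, -0.0]
wrist_force: [-1.2, -4.0, 8.0]
opening: 0.0513
```

Contact at +8 N. Now releasing, then going for the tin.

Emit:
drive_tool([
  {"dp":[0,0,0],"roll":0},
  {"dp":[0,0,0],"roll":0},
  {"dp":[0,0,0],"roll":0},
  {"dp":[0,0,0],"roll":0},
  {"dp":[0,0,-2],"roll":0},
  {"dp":[0,0,-4],"roll":0},
  {"dp":[0,0,-4.5],"roll":0},
  {"dp":[0,0,-4.5],"roll":0},
], hand=0)

```text
time_s: 35.75
eef_pos: [0.4707, 0.001, 0.2342]
ee_rot: [-0.0, -0.0, 1.0, 0.0]
wrist_force: [0.3, 0.2, -0.8]
opening: 0.0949
```

```bash
python3 - <<'E'
from h import *
go(.5602,.2896,.25,0)
E
```

```text
t 35.75 jaw 0.01 roll 0.0002 shift after roll [-8.95 28.86 -1.58] before roll [-8.96 28.86 -1.58]
```

Emit:
drive_tool([
  {"dp":[-1.3,4.1,-1.6],"roll":0},
  {"dp":[-1.3,4.1,0],"roll":0},
  {"dp":[-1.3,4.1,0],"roll":0},
  {"dp":[-1.3,4.1,0],"roll":0},
  {"dp":[-1.3,4.1,0],"roll":0},
  {"dp":[-1.3,4.1,0],"roll":0},
  {"dp":[-1.15,4.2,0],"roll":0},
  {"dp":[0,0,0],"roll":0},
])

```text
time_s: 36.55
eef_pos: [0.5609, 0.293, 0.2477]
ee_rot: [-0.0, -0.002, 1.0, 0.0]
wrist_force: [-0.9, -0.6, -0.5]
opening: 0.095
```

Emit:
drive_tool([
  {"dp":[0,0,0],"roll":0},
  {"dp":[0,0,0],"roll":0},
])

```text
time_s: 36.75
eef_pos: [0.5603, 0.2881, 0.2485]
ee_rot: [-0.0, 0.0, 1.0, -0.0]
wrist_force: [-0.5, -0.6, -0.0]
opening: 0.0951
```

```bash
python3 - <<'E'
from h import *
go(.5602,.2896,.0875,0)
E
```

```text
t 36.75 jaw -0.01 roll -0.0002 shift after roll [-0.    0.15 16.1 ] before roll [-0.    0.15 16.1 ]
```

Emit:
drive_tool([
  {"dp":[0,0.15,4],"roll":0},
  {"dp":[0,0,4],"roll":0},
  {"dp":[0,0,4],"roll":0},
  {"dp":[0,0,3],"roll":0},
  {"dp":[0,0,1.1],"roll":0},
  {"dp":[0,0,0],"roll":0},
  {"dp":[0,0,0],"roll":0},
  {"dp":[0,0,0],"roll":0},
])

```text
time_s: 37.55
eef_pos: [0.5613, 0.2905, 0.0895]
ee_rot: [0.001, 0.0, 1.0, 0.001]
wrist_force: [0.1, -0.1, 0.1]
opening: 0.0951
```

Emit:
drive_tool([
  {"dp":[0,0,0],"roll":0},
  {"dp":[0,0,0],"roll":0},
  {"dp":[0,0,0],"roll":0},
  {"dp":[0,0,0],"roll":0},
  {"dp":[0,0,0],"roll":0},
  {"dp":[0,0,0],"roll":0},
  {"dp":[0,0,0],"roll":0},
  {"dp":[0,0,0],"roll":0},
], hand=0.6)

```text
time_s: 38.35
eef_pos: [0.5606, 0.2903, 0.0877]
ee_rot: [0.0, -0.0, 1.0, -0.0]
wrist_force: [-0.3, -1.1, 1.7]
opening: 0.0597
```

Emit:
drive_tool([
  {"dp":[0,0,-2],"roll":0},
  {"dp":[0,0,-4],"roll":0},
  {"dp":[0,0,-4.5],"roll":0},
  {"dp":[0,0,-4],"roll":0},
  {"dp":[0,-2,-2.1],"roll":0},
  {"dp":[0,-4,0],"roll":0},
  {"dp":[0,-4.6,0],"roll":0},
  {"dp":[0,-4.6,0],"roll":0},
])

```text
time_s: 39.15
eef_pos: [0.5599, 0.1372, 0.2532]
ee_rot: [-0.0, -0.001, 1.0, 0.0]
wrist_force: [0.5, -1.0, -4.2]
opening: 0.0596
```

Emit:
drive_tool([
  {"dp":[-0.1,-4.6,0],"roll":0},
  {"dp":[-0.1,-4.6,0],"roll":0},
  {"dp":[-0.1,-4.6,0],"roll":0},
  {"dp":[-0.1,-4,0],"roll":0},
  {"dp":[-0.1,-2.5,0],"roll":0},
  {"dp":[-0.1,-0.8,0],"roll":0},
  {"dp":[0,0,0],"roll":0},
  {"dp":[0,0,0],"roll":0},
])

```text
time_s: 39.95
eef_pos: [0.5665, -0.0717, 0.2533]
ee_rot: [-0.0, -0.0, 1.0, 0.0]
wrist_force: [0.2, 0.8, -4.1]
opening: 0.0597
```

```bash
python3 - <<'E'
from h import *
print(env.sense()["opening"]);go(.5663,-.0736,.0812,0)
E
```

```text
0.059696114700801994
t 39.95 jaw 0.03 roll 0.0005 shift after roll [ 0.   -0.21 17.21] before roll [ 0.   -0.21 17.21]
```

Emit:
drive_tool([
  {"dp":[-0.03,-0.2,3],"roll":0},
  {"dp":[0,0,4.5],"roll":0},
  {"dp":[0,0,4],"roll":0},
  {"dp":[0,0,3.5],"roll":0},
  {"dp":[0,0,1.2],"roll":0},
  {"dp":[0,0,0],"roll":0},
  {"dp":[0,0,0],"roll":0},
  {"dp":[0,0,0],"roll":0},
])

```text
time_s: 40.75
eef_pos: [0.5678, -0.0745, 0.0934]
ee_rot: [0.001, -0.0, 1.0, -0.0]
wrist_force: [1.1, -0.3, -3.3]
opening: 0.0598
```

```bash
python3 - <<'E'
from h import *
go(.5667,-.0736,.0817,0)
E
```

```text
t 40.75 jaw 0.04 roll 0.0006 shift after roll [0.11 0.09 1.17] before roll [0.11 0.09 1.17]
```

Emit:
drive_tool([
  {"dp":[0.03,0.07,0.5],"roll":0},
  {"dp":[0,0,0.3],"roll":0},
  {"dp":[0,0,0.15],"roll":0},
  {"dp":[0,0,0.1],"roll":0},
  {"dp":[0,0,0.05],"roll":0},
  {"dp":[0,0,0],"roll":0},
  {"dp":[0,0,0],"roll":0},
])

```text
time_s: 41.45
eef_pos: [0.5668, -0.0741, 0.0815]
ee_rot: [0.0, -0.0, 1.0, -0.0]
wrist_force: [-2.5, 0.0, 6.5]
opening: 0.0597
```

Contact again. Releasing the tin, then on to the can.

Emit:
drive_tool([
  {"dp":[0,0,0],"roll":0},
  {"dp":[0,0,0],"roll":0},
  {"dp":[0,0,0],"roll":0},
  {"dp":[0,0,0],"roll":0},
  {"dp":[0,0,-2],"roll":0},
  {"dp":[0,0,-4],"roll":0},
  {"dp":[0,0,-4.5],"roll":0},
  {"dp":[0,0,-4.5],"roll":0},
], hand=0)

```text
time_s: 42.25
eef_pos: [0.5663, -0.0738, 0.2321]
ee_rot: [-0.0, -0.0, 1.0, 0.0]
wrist_force: [0.4, 0.5, 0.4]
opening: 0.0947
```

```bash
python3 - <<'E'
from h import *
go(.6403,.2897,.25,-6.4)
E
```

```text
t 42.25 jaw 0.01 roll 0.1119 shift after roll [-3.3  36.95 -1.78] before roll [-7.41 36.35 -1.78]
```

Emit:
drive_tool([
  {"dp":[0,0,-1.8],"roll":0.112},
  {"dp":[-0.4,4.6,0],"roll":0},
  {"dp":[-0.4,4.6,0],"roll":0},
  {"dp":[-0.4,4.6,0],"roll":0},
  {"dp":[-0.4,4.6,0],"roll":0},
  {"dp":[-0.4,4.6,0],"roll":0},
  {"dp":[-0.4,4.6,0],"roll":0},
  {"dp":[-0.4,4.6,0],"roll":0},
])

```text
time_s: 43.05
eef_pos: [0.6304, 0.2449, 0.2486]
ee_rot: [0.0, 0.056, 0.998, 0.0]
wrist_force: [-0.1, 0.4, 0.8]
opening: 0.0951
```

Emit:
drive_tool([
  {"dp":[-0.4,4.6,0],"roll":0},
  {"dp":[0,0,0],"roll":0},
  {"dp":[0,0,0],"roll":0},
  {"dp":[0,0,0],"roll":0},
])

```text
time_s: 43.45
eef_pos: [0.6393, 0.2873, 0.2485]
ee_rot: [-0.0, 0.056, 0.998, -0.0]
wrist_force: [-0.6, -0.5, -0.5]
opening: 0.0951
```

```bash
python3 - <<'E'
from h import *
go(.6403,.2897,.0887,-6.4)
E
```

```text
t 43.45 jaw -6.44 roll -0.0007 shift after roll [-0.08  0.25 15.98] before roll [-0.08  0.25 15.98]
```

Emit:
drive_tool([
  {"dp":[-0.08,0.22,4],"roll":0},
  {"dp":[0,0,4],"roll":0},
  {"dp":[0,0,4],"roll":0},
  {"dp":[0,0,3],"roll":0},
  {"dp":[0,0,0.95],"roll":0},
  {"dp":[0,0,0],"roll":0},
  {"dp":[0,0,0],"roll":0},
  {"dp":[0,0,0],"roll":0},
])

```text
time_s: 44.25
eef_pos: [0.6414, 0.2904, 0.0913]
ee_rot: [0.001, 0.056, 0.998, 0.001]
wrist_force: [0.6, 0.3, -0.6]
opening: 0.0954
```

Emit:
drive_tool([
  {"dp":[0,0,0],"roll":0},
  {"dp":[0,0,0],"roll":0},
  {"dp":[0,0,0],"roll":0},
  {"dp":[0,0,0],"roll":0},
  {"dp":[0,0,0],"roll":0},
  {"dp":[0,0,0],"roll":0},
  {"dp":[0,0,0],"roll":0},
  {"dp":[0,0,0],"roll":0},
], hand=0.7)

```text
time_s: 45.05
eef_pos: [0.6405, 0.2903, 0.0891]
ee_rot: [-0.0, 0.056, 0.998, 0.0]
wrist_force: [0.1, -1.0, 0.1]
opening: 0.0438
```

Emit:
drive_tool([
  {"dp":[0,0,-2],"roll":0},
  {"dp":[0,0,-4],"roll":0},
  {"dp":[0,0,-4.5],"roll":0},
  {"dp":[0,0,-4],"roll":0},
  {"dp":[0.4,-2,-2.1],"roll":0},
  {"dp":[1,-4,0],"roll":0},
  {"dp":[1,-4.5,0],"roll":0},
  {"dp":[1,-4.5,0],"roll":0},
])

```text
time_s: 45.85
eef_pos: [0.5888, 0.1439, 0.2547]
ee_rot: [-0.0, 0.055, 0.998, -0.0]
wrist_force: [0.6, -1.1, -2.9]
opening: 0.0437
```

Emit:
drive_tool([
  {"dp":[1,-4,0],"roll":0},
  {"dp":[0.6,-2.5,0],"roll":0},
  {"dp":[0.2,-1,0],"roll":0},
  {"dp":[0,0,0],"roll":0},
  {"dp":[0,0,0],"roll":0},
])

```text
time_s: 46.35
eef_pos: [0.5641, 0.0732, 0.255]
ee_rot: [0.0, 0.056, 0.998, 0.0]
wrist_force: [0.6, -0.3, -3.6]
opening: 0.0442
```

```bash
python3 - <<'E'
from h import *
print(env.sense()["opening"]);go(.5631,.0698,.0826,-6.4)
E
```

```text
0.044156732294780864
t 46.35 jaw -6.4 roll -0.0001 shift after roll [ 0.06 -0.36 17.24] before roll [ 0.06 -0.36 17.24]
```

Emit:
drive_tool([
  {"dp":[0.05,-0.34,3],"roll":0},
  {"dp":[0,0,4.5],"roll":0},
  {"dp":[0,0,4],"roll":0},
  {"dp":[0,0,3.5],"roll":0},
  {"dp":[0,0,1.2],"roll":0},
  {"dp":[0,0,0],"roll":0},
  {"dp":[0,0,0],"roll":0},
  {"dp":[0,0,0],"roll":0},
])

```text
time_s: 47.15
eef_pos: [0.5638, 0.0695, 0.0948]
ee_rot: [0.001, 0.056, 0.998, 0.0]
wrist_force: [0.7, -0.5, -3.2]
opening: 0.0441
```

```bash
python3 - <<'E'
from h import *
go(.5633,.0698,.0831,-6.4)
E
```

```text
t 47.15 jaw -6.39 roll 0.0002 shift after roll [0.06 0.02 1.17] before roll [0.06 0.02 1.17]
```

Emit:
drive_tool([
  {"dp":[0,0.02,0.5],"roll":0},
  {"dp":[0,0,0.3],"roll":0},
  {"dp":[0,0,0.15],"roll":0},
  {"dp":[0,0,0.1],"roll":0},
  {"dp":[0,0,0.05],"roll":0},
  {"dp":[0,0,0],"roll":0},
  {"dp":[0,0,0],"roll":0},
])

```text
time_s: 47.85
eef_pos: [0.5629, 0.0693, 0.083]
ee_rot: [0.0, 0.056, 0.998, -0.0]
wrist_force: [-3.4, -1.3, 6.2]
opening: 0.0438
```

Emit:
drive_tool([
  {"dp":[0,0,0],"roll":0},
  {"dp":[0,0,0],"roll":0},
  {"dp":[0,0,0],"roll":0},
  {"dp":[0,0,0],"roll":0},
  {"dp":[0,0,-2],"roll":0},
  {"dp":[0,0,-4],"roll":0},
  {"dp":[0,0,-4.5],"roll":0},
  {"dp":[0,0,-4.5],"roll":0},
], hand=0)

```text
time_s: 48.65
eef_pos: [0.5626, 0.0694, 0.2337]
ee_rot: [-0.0, 0.056, 0.998, 0.0]
wrist_force: [0.6, -0.5, 0.5]
opening: 0.0948
```

```bash
python3 - <<'E'
from h import *
go(.6421,-.0041,.4206,-.91)
E
```

```text
t 48.65 jaw -6.41 roll -0.0959 shift after roll [ -8.06  -7.22 -18.7 ] before roll [ -8.71  -6.42 -18.7 ]
```

Emit:
drive_tool([
  {"dp":[0,0,0],"roll":-0.096},
  {"dp":[-1.6,-1.44,-3.74],"roll":0},
  {"dp":[-1.6,-1.44,-3.74],"roll":0},
  {"dp":[-1.6,-1.44,-3.74],"roll":0},
  {"dp":[-1.6,-1.44,-3.74],"roll":0},
  {"dp":[-1.6,-1.44,-3.74],"roll":0},
  {"dp":[0,0,0],"roll":0},
  {"dp":[0,0,0],"roll":0},
])

```text
time_s: 49.45
eef_pos: [0.6418, -0.0041, 0.4189]
ee_rot: [0.0, 0.008, 1.0, 0.0]
wrist_force: [-0.0, 0.7, -0.8]
opening: 0.095
```

```bash
python3 - <<'E'
from h import *
go(.6421,-.0041,.4206,-.91)
p=env.read_camera("wrist");o=dict(np.load("w2.npz"))
c=[cv2.resize(cv2.cvtColor(q["pixels"],cv2.COLOR_RGB2BGR)[30:170,65:335],None,fx=2.1,fy=2.1,interpolation=cv2.INTER_CUBIC) for q in (o,p)]
cv2.imwrite("pics/f.png",np.vstack(c))
# shift of patches (world-equivalent): template match
for n,(u,v,w,h,z) in dict(tin=(193,96,40,39,.106),can=(283,90,36,43,.111),bottle=(240,31,36,36,.106),cork=(197,44,26,36,.03),tape=(287,43,30,35,.03),wall=(185,130,25,25,.036),meas=(105,165,40,32,.032)).items():
    t=o["pixels"][v:v+h,u:u+w];s=p["pixels"][max(v-8,0):v+h+8,u-8:u+w+8]
    m=cv2.matchTemplate(s,t,cv2.TM_CCOEFF_NORMED);_,b,_,l=cv2.minMaxLoc(m)
    d=np.array([l[0]+u-8,l[1]+max(v-8,0)]);c0=np.array([w/2,h/2])
    print(n,round(b,2),d-[u,v],((at(p,d+c0,z)-at(o,np.array([u,v])+c0,z))*1000).round(1))
E
```

```text
t 49.45 jaw -0.94 roll -0.0005 shift after roll [-0.03  0.   -0.17] before roll [-0.03  0.   -0.17]
tin 0.99 [0 0] [-0.3  0.3]
can 0.98 [0 0] [-0.2 -0.2]
bottle 0.97 [-1  0] [ 0.  -1.4]
cork 0.98 [0 0] [-0.   0.3]
tape 0.99 [0 0] [ 0.1 -0.2]
wall 0.97 [0 0] [-0.5  0.4]
meas 0.97 [0 0] [-0.8  0.8]
```

View pics/f.png

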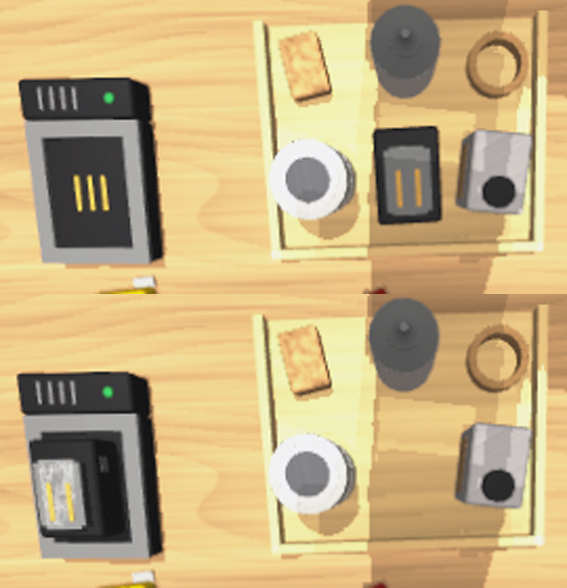

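All three containers are back in place to within about 1 px, and the pack is in the pocket. Handing the job in.

```bash
python3 -c "
from bench import env
print(env.close_job())"
```

```text
the job is handed in; nothing more can be done
None
```

The job is done and handed in at about 49.5 s of the 144 s allowed. The order was as asked: can, tin and bottle onto the side board, the pack into the charger pocket, then bottle, tin and can back into the tray.

- **Containers:** Before-and-after pictures from the same viewpoint put the tin and can within about 0.5 mm of their starting spots. The bottle is within about 1.5 mm, which is one pixel. All three stand upright.
- **Pack:** It didn't move while the containers were being cleared. It now sits the right way up and level in the pocket.
- **Bystanders:** The tape roll and cork block show no shift (under 0.5 mm). The tape measure reads about 1 mm off, but its patch did not move in the picture, and the difference is within the measuring error.

The wrist forces I read after each move peaked at 13 N, against the limit of 120 N. No checks failed or disagreed, and the gripper was open and clear of everything at hand-in.

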